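Thread the teal stencil onto the bakery's stencil board

ROBOT

A 7-joint arm with a two-finger parallel gripper is mounted at the origin on the work surface. World frame = base frame: x ahead of the robot, y to its left, z up, the work surface at z = 0. Lengths are in m, angles in rad, forces in N, time in s.
With the tool pointing down it reaches from about 0.425 to 0.975 m from the base axis. Payload 16.7 kg.
Tool frame: the origin (TCP) lies between the finger pads; the fingertips stand 8 mm ahead of it and the grasp point (between the pads) lies 11 mm behind it; z points along the fingers, y is the line along which they close (so a half turn about z gives the same grasp; the last joint's range is limited). The gripper opens to 85 mm and grips with 20 to 120 N. Pads are 22 mm wide; open, the fingers measure 114 mm over their backs; the gripper's body (76 mm by 85 mm) begins 54 mm behind the grasp point. The pads swing forward as they close: fully open they stand 13 mm farther back than shut.
Start: joints at [-1.47, 0.426, 0.074, 1.606, -0.034, 1.111, -0.067], TCP at [0.167, 0.654, 0.239] pointing down, gripper open.
Joint ranges: [-2.85, 2.85], [-0.5, 2.14], [-1.23, 1.37], [0.21, 2.46], [-1.02, 4.16], [0.16, 2.05], [-2.73, 2.73]. Speed limits (rad/s): [1.89, 1.89, 2.39, 2.39, 3.01, 3.01, 3.01].

INTERFACE

Orientations are given as a unit quaternion [x, y, z, w].
In Python, from workcell import manip, cams gives the robot as it stands. The module is installed in compiled form; this text tells all that it offers.
- The arm moves only by the tool drive_tool, never from a script. Its argument "commands" is a list of rows, each a list of 4 numbers: the shift along the tool's x, y, z in cm, then the turn about the tool's z in degrees. A call has 1 to 10 rows; each row shifts and turns the commanded pose from where the row before left it, along the tool's axes as they then stand; what a row does not reach is not made up. A row lasts 1/12 s, in which the tool goes at most 41.7 mm and 7.16 degrees, less where a joint would pass 70% of its speed; a pose out of reach is approached as far as the arm can. A call with a gripper value outside its range is refused whole. "fingers" is the opening in per cent of the stroke, from 0 (shut) to 100 (fully open), set as the call begins (left out, the last holds). The fingers move at their own pace and stop on an object; "squeeze" is the grip in N (left out, the last holds). Time passes only in rows, so rows that do not move let the fingers close. It gives the time, the measured TCP pose, the force, the opening and the grip force at its end, in the units of the state.
- manip.state(): the state, without advancing time (a new reading comes with each control period).
- cams.camera(name): name is "side" or "top" or "wrist"; returns the picture (420x560x3 uint8, red, green, blue); there is no depth.
- cams.camera_params(name): a dict with "fov_y" (degrees; the focal length in pixels is half the picture's height over the tangent of half this angle, whatever the lens; pixels are square), "cx", "cy" (the principal point, pixels), "rvec" (rotation vector, rad) and "tvec" (3), from world to camera coordinates, as OpenCV has them. Camera axes: x right, y down, z forward; pixel columns grow to the right and rows downward; lengths in m; the calibration is good to about 2 mm. A picture is of the moment at which its call begins: read the wrist's pose just before it. camera_params takes no time and is no camera call; for the wrist camera it gives the pose at the moment of the call.
- manip.sign_off(): hands the job in; it is judged then, once.
The state is a dict: "clock": time; "joint_pos": joint angles; "joint_velocities": joint speeds; "joint_efforts": joint torques, N m; "eef_pos": TCP position; "eef_rot": TCP orientation; "ft_force": force on the tool from outside, world axes, zero at the start; "moment": the same for the moment, N m; "width": finger opening in m; "grasp_force": force on a finger pad.
Only numpy, scipy, OpenCV 4.12 (cv2) and the standard library are available. Lean on these libraries where they do the work, as an engineer would, in place of code of your own. Each camera call takes 0.05 s, during which the arm holds its last target. There are 200 camera calls.

TASK

Get the stencil board ready for the next batch of biscuits: pick up the teal stencil by the rib on its top, line up its two round holes with the two pins of the white board, and lower it over both pins until it lies flat on the board, then let go. Do not drop it onto the pins, and leave the orange and yellow stencils where they lie, because their holes do not fit.

Things in the scene. Friction and masses are not known exactly. Their poses are not given: they have to be found in the camera images.
- teal_stencil_centre (a point): Teal plastic plate lying flat: 90 mm along x, 160 along y, 8 thick, about 120 g. Two round 30 mm holes on its y axis, 55 mm either side of the centre; small oblong windows are not for the pins. A grip rib stands on top in the middle: 14 mm thick along x, 50 long along y, 34 high above the plate. Point: plate's centre, 21 mm above its underside (total height 42); z up. Either way round fits.
- board_seat (a point): White board fixed to the table: 130 mm along x, 220 along y, 15 thick, thin dark lines along its long edges. Two upright steel pins, 10 mm in diameter with tapered tips, stand 35 mm above its top on its y axis, 55 mm either side of the centre. Point: centre of its top face, midway between the pins; z up.
- orange_stencil_centre (a point): Orange plate of the same outline, thickness and rib height as the teal one, but with a rib only 34 mm long and its holes only 72 mm apart, so that it does not fit. Point as for the teal one. To be left alone.
- yellow_stencil_centre (a point): Yellow plate, otherwise the same as the orange one. To be left alone.
Mind the look-alikes: they are no part of the job. Of the things that look like the part that bears teal_stencil_centre, take the one that is farthest to the robot's right at the start.

How it is judged:
At the end, for the whole second after the job is handed in: The teal stencil lies flat and still on the board, right side up, with a pin through each of its round holes: its centre within 15 mm of the board's centre, its long axis within 12 degrees of the board's either way round, its underside within 3 mm of the board's top (horizontal distance between teal_stencil_centre and board_seat below 0.015 m and angle between the y axis of teal_stencil_centre and the y axis of board_seat, either way round below 0.21 rad and z of teal_stencil_centre in the frame of board_seat between 0.018 and 0.024 m and angle between teal_stencil_centre's own z axis and vertical below 0.06 rad and linear speed of teal_stencil below 0.02 m/s); the robot touches nothing.
It fails at once if the teal stencil is dropped (falls out of the fingers by more than about 15 mm) (linear speed of teal_stencil above 0.55 m/s and contact force between the fingers and teal_stencil below 0.05 N).
It fails at once if the orange stencil is moved by more than 30 mm (distance of orange_stencil_centre from where it was at the start of the episode above 0.03 m).
It fails at once if the yellow stencil is moved by more than 30 mm (distance of yellow_stencil_centre from where it was at the start of the episode above 0.03 m).
It also fails if it takes over 35 s, if anything falls off the work surface, if the arm or the gripper's body presses on something with over 40 N, if the wrist force passes 120 N, or if a joint passes its speed limit or range.

## Working session

There is one attempt and no reset: what is moved stays moved. The work goes in short steps, Python scripts to look and compute and a tool call to move; the robot and the scene stay as the last step left them, time stands still between calls to the robot, and variables do not carry over. Pictures are saved under pics/ and viewed, at most 10 in all, crops included, and the job is handed in when it is done.

Besides the shell and the picture viewer there is one more tool, called after "Request:" in YAML: its name, and indented under it one key for each argument. drive_tool: Moves the arm, as the interface text tells. Its arguments: {"type":"object","properties":{"commands":{"type":"array"},"fingers":{"type":"number"},"squeeze":{"type":"number"}},"required":["commands"]}

```bash
mkdir -p pics
cat > h.py <<'E'
import numpy as np, cv2
from workcell import manip, cams
def P(n):
    p=cams.camera_params(n); f=210/np.tan(np.radians(p["fov_y"])/2)
    K=np.array([[f,0,p["cx"]],[0,f,p["cy"]],[0,0,1]]); R=cv2.Rodrigues(np.array(p["rvec"],float))[0]
    return K,R,np.array(p["tvec"],float).ravel()
def ray(par,uv,z):
    K,R,t=par; uv=np.atleast_2d(np.array(uv,float))
    d=(R.T@np.linalg.inv(K)@np.c_[uv,np.ones(len(uv))].T).T; c=-R.T@t
    return c+d*((z-c[2])/d[:,2])[:,None]
def shot(n,name):
    p=P(n); im=cv2.cvtColor(np.array(cams.camera(n)),cv2.COLOR_RGB2BGR); cv2.imwrite(f"pics/{name}.png",im); return p,im
E
python3 - <<'E'
from h import *
a=shot("top","top0");b=shot("side","side0")
cv2.imwrite("pics/both.png",cv2.resize(np.vstack([a[1],b[1]]),(560,840))[:, :] if 0 else cv2.resize(np.hstack([a[1],b[1]]),(800,300)))
for x in (a,b): print(x[0])
print(manip.state())
E
```

```text
(array([[459.69186106,   0.        , 283.2714772 ],
       [  0.        , 459.69186106, 204.53227516],
       [  0.        ,   0.        ,   1.        ]]), array([[ 0.01746461, -0.99973838, -0.01477   ],
       [-0.98236124, -0.01440665, -0.18643722],
       [ 0.18617566,  0.01776553, -0.98235585]]), array([0.1202184 , 0.45897006, 1.0609875 ]))
(array([[546.97482179,   0.        , 280.60989856],
       [  0.        , 546.97482179, 207.64062756],
       [  0.        ,   0.        ,   1.        ]]), array([[ 0.90398874, -0.42755361,  0.00150532],
       [-0.31805124, -0.67480941, -0.66593968],
       [ 0.28574072,  0.60152321, -0.74600407]]), array([-0.38833903,  0.26996994,  1.08443211]))
{'clock': 0.1, 'joint_pos': array([-1.47051469,  0.42661852,  0.0738864 ,  1.60658394, -0.0341198 ,
        1.1108115 , -0.06706598]), 'joint_velocities': array([-0.00081705, -0.0027062 ,  0.00292068, -0.00141012,  0.00060457,
        0.00063443, -0.00103203]), 'joint_efforts': array([ 9.51842463e-03, -9.51550555e+01,  3.77162933e+00, -4.64397454e+01,
        1.94759265e-02,  6.81583493e-03, -4.52612471e-05]), 'eef_pos': array([0.16680174, 0.65367048, 0.23869754]), 'eef_rot': array([ 1.24585267e-01,  9.92208735e-01, -5.79442949e-04, -3.54733459e-05]), 'ft_force': array([-0.49248152, -0.22211755,  0.06373141]), 'moment': array([-0.00241812, -0.01658471,  0.01927774]), 'grasp_force': 0.0, 'width': 0.08571250446671057}
```

View pics/top0.png

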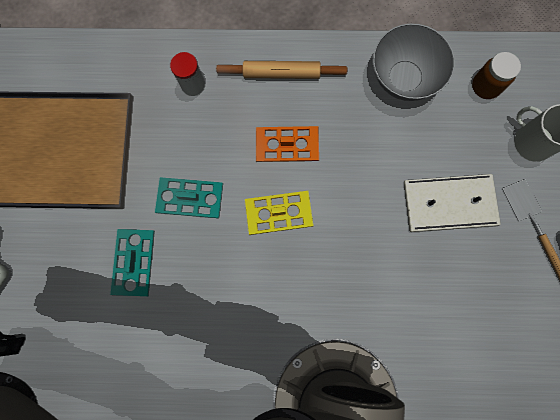

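View pics/side0.png

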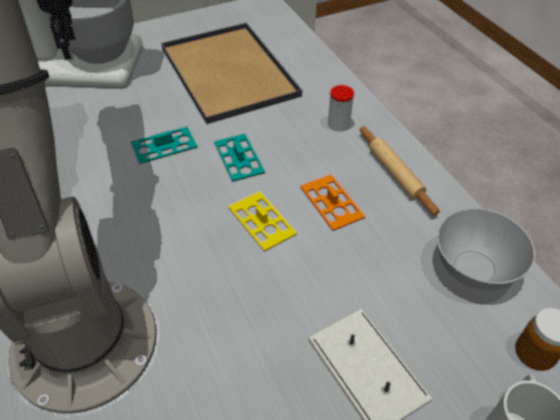

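The top view shows a teal stencil at (189,198) and another at (133,262), with orange at (288,144), yellow at (279,212), and the board at (452,203) with pins at (431,203) and (476,200). Robot's right is picture right (−y).

Things that could be taken for the target:
- teal A at (189,198)
- teal B at (133,262)
- orange at (288,144)
- yellow at (279,212)

I choose teal A, the rightmost teal one. Next I measure it and check it in a crop.

```bash
cat > m.py <<'E'
from h import *
def teal(im):
    hsv=cv2.cvtColor(im,cv2.COLOR_BGR2HSV); return cv2.inRange(hsv,(80,90,40),(100,255,255))
def rect(par,c,z):
    p=ray(par,c.reshape(-1,2),z)[:,:2].astype(np.float32); r=cv2.minAreaRect(p); b=cv2.boxPoints(r)
    e=max((b[1]-b[0],b[2]-b[1]),key=np.linalg.norm); return np.round(np.array(r[0]),4),np.round(r[1],4),round(np.degrees(np.arctan2(e[1],e[0]))%180,1)
if __name__=="__main__":
    im=cv2.imread("pics/top0.png"); p=P("top")
    cs=cv2.findContours(teal(im),cv2.RETR_EXTERNAL,cv2.CHAIN_APPROX_NONE)[0]
    for c in cs:
        if cv2.contourArea(c)>500: print("teal",cv2.boundingRect(c),rect(p,c,.008))
    hsv=cv2.cvtColor(im,cv2.COLOR_BGR2HSV)
    w=cv2.inRange(hsv,(0,0,200),(180,60,255)); w[:, :390]=0; w[:160]=0; w[240:]=0; w[:,505:]=0
    c=max(cv2.findContours(cv2.morphologyEx(w,cv2.MORPH_CLOSE,np.ones((7,7))),cv2.RETR_EXTERNAL,cv2.CHAIN_APPROX_NONE)[0],key=cv2.contourArea)
    print("board",cv2.boundingRect(c),rect(p,c,.015))
    a=cv2.resize(im[165:305,100:240],(420,420),interpolation=cv2.INTER_CUBIC); b=cv2.resize(im[155:250,395:525],(380,420) if 0 else (378,276),interpolation=cv2.INTER_CUBIC)
    o=np.zeros((420,798,3),np.uint8); o[:,:420]=a; o[:276,420:]=b; cv2.imwrite("pics/crop.png",o)
    for n in [(168,197),(212,200)]: print(ray(p,n,.008))
E
python3 m.py
```

```text
teal (110, 229, 44, 68) (array([0.3164, 0.4945]), array([0.091 , 0.1604]), np.float32(178.7))
teal (155, 177, 68, 41) (array([0.4794, 0.3654]), array([0.1598, 0.0911]), np.float32(85.9))
board (409, 175, 78, 9) (array([ 0.5328, -0.2783]), array([0.0092, 0.1923]), np.float32(95.0))
[[0.47875553 0.41685894 0.008     ]]
[[0.47270974 0.30620324 0.008     ]]
```

View pics/crop.png

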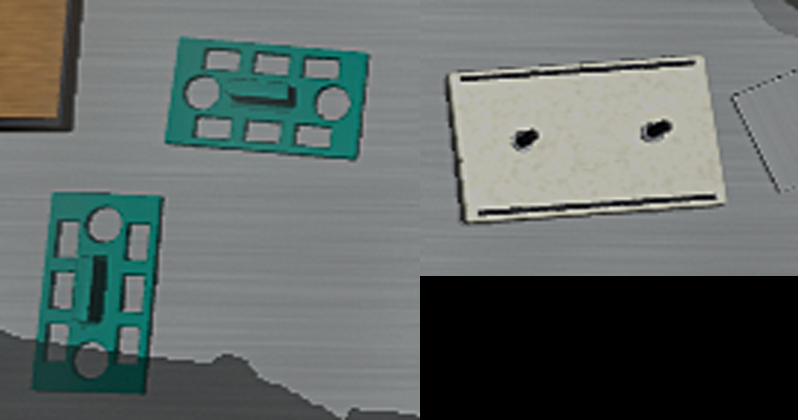

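The crop confirms teal A: holes at (168,197) and (212,200), about 110 mm apart, and a 160×91 mm outline, which matches. The board's corners are near (404,180), (492,175), (500,225) and (411,231).

```bash
cat >> h.py <<'E'
from scipy.spatial.transform import Rotation as Ro
def go(xy,z,ax=None):
    "tool shift in cm, and turn (deg) to bring tool y to world direction ax"
    s=manip.state(); R=Ro.from_quat(s["eef_rot"]).as_matrix(); d=R.T@(np.r_[xy,z]-s["eef_pos"])
    a=np.degrees(np.arctan2(R[1,1],R[0,1])); t=None if ax is None else -((ax-a+90)%180-90)
    print("shift cm",np.round(d*100,2),"yaw",round(a,2),"turn",t,"tcp",s["eef_pos"].round(4),"t",s["clock"],"F",s["ft_force"].round(1),"w",round(s["width"],4))
E
python3 - <<'E'
from h import *; from m import rect
im=cv2.imread("pics/top0.png"); p=P("top")
print(rect(p,np.array([[404.3,180.4],[492.3,174.6],[499.5,225.2],[410.8,231]]),.015))
go([.479,.365],.24,-4.1)
E
```

```text
(array([ 0.4735, -0.2855]), array([0.1269, 0.2187]), np.float32(94.7))
shift cm [-37.39 -20.25  -0.1 ] yaw 75.69 turn 79.78638292520071 tcp [0.1668 0.6537 0.2387] t 0.1 F [-0.5 -0.2  0.1] w 0.0857
```

Request:
drive_tool:
  commands:
    - [-3.4,-1.8,0,0]
    - [-3.4,-1.8,0,0]
    - [-3.4,-1.8,0,0]
    - [-3.4,-1.8,0,0]
    - [-3.4,-1.8,0,0]
    - [-3.4,-1.8,0,0]
    - [-3.4,-1.8,0,0]
    - [-3.4,-1.8,0,0]
    - [-3.4,-1.8,0,0]
    - [-3.4,-1.8,0,0]

```text
clock: 0.93
eef_pos: [0.4528, 0.3939, 0.2392]
eef_rot: [0.125, 0.992, -0.0, -0.0]
ft_force: [1.6, 0.8, -0.4]
width: 0.0853
grasp_force: 0.0
```

Request:
drive_tool:
  commands:
    - [-3.4,-2.2,0,0]
    - [0,0,0,7]
    - [0,0,0,7]
    - [0,0,0,7]
    - [0,0,0,7]
    - [0,0,0,7]
    - [0,0,0,7]
    - [0,0,0,7]
    - [0,0,0,7]
    - [0,0,0,7]

```text
clock: 1.77
eef_pos: [0.4791, 0.3657, 0.239]
eef_rot: [0.627, 0.779, -0.0, -0.0]
ft_force: [0.1, 0.1, -0.5]
width: 0.0852
grasp_force: 0.0
```

Request:
drive_tool:
  commands:
    - [0,0,0,7]
    - [0,0,0,7]
    - [0,0,0,3]
    - [0,0,0,0]
    - [0,0,0,0]

```text
clock: 2.18
eef_pos: [0.4791, 0.3658, 0.2391]
eef_rot: [0.732, 0.681, -0.0, 0.0]
ft_force: [-0.7, -0.1, -1.0]
width: 0.0856
grasp_force: 0.0
```

Run:
```python
from h import *; from m import *
p,im=shot("wrist","w1")
for c in cv2.findContours(teal(im),cv2.RETR_EXTERNAL,cv2.CHAIN_APPROX_NONE)[0]:
    if cv2.contourArea(c)>500: print("teal",cv2.boundingRect(c),rect(p,c,.008))
go([.479,.365],.24,-4.1); print(p[1],-p[1].T@p[2])
```

```text
teal (236, 106, 81, 135) (array([0.4818, 0.3669]), array([0.1591, 0.0895]), np.float32(85.9))
teal (31, 18, 165, 99) (array([0.3184, 0.4959]), array([0.0904, 0.1615]), np.float32(178.7))
shift cm [-0.08 -0.01 -0.09] yaw -4.16 turn -0.06320033197083319 tcp [0.4792 0.3658 0.2391] t 2.2333 F [-0.1 -0.9 -1.1] w 0.0854
[[ 9.97384640e-01 -7.22748202e-02 -4.80053225e-04]
 [-6.92586137e-02 -9.57618367e-01  2.79589533e-01]
 [-2.06669910e-02 -2.78825058e-01 -9.60119504e-01]] [0.48563542 0.43687503 0.37509278]
```

View pics/w1.png

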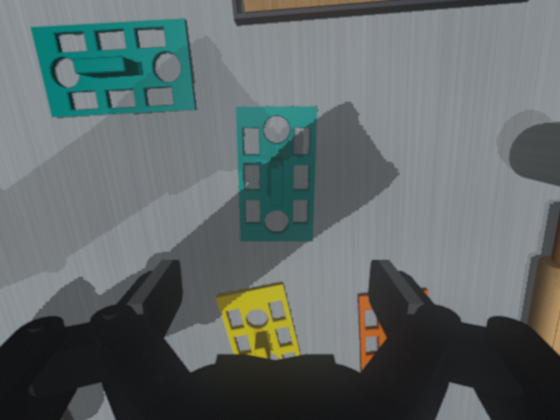

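The wrist view shows teal A between the fingers, at (276,173) in the picture. It gives (0.482,0.367) at 85.9°, which agrees with the top view. I descend to a TCP height of about 21 mm.

Request:
drive_tool:
  commands:
    - [0,0.1,3.5,0]
    - [0,0,3.5,0]
    - [0,0,3.5,0]
    - [0,0,3.5,0]
    - [0,0,3,0]
    - [0,0,2,0]
    - [0,0,1.5,0]
    - [0,0,1.0,0]
    - [0,0,0.3,0]
    - [0,0,0,0]

```text
clock: 3.07
eef_pos: [0.4803, 0.3655, 0.021]
eef_rot: [0.733, 0.68, -0.0, -0.0]
ft_force: [0.3, -0.2, 0.1]
width: 0.0855
grasp_force: 0.0
```

Request:
drive_tool:
  commands:
    - [0,0,0,0]
    - [0,0,0,0]
    - [0,0,0,0]
    - [0,0,0,0]
    - [0,0,0,0]
    - [0,0,0,0]
    - [0,0,0,0]
    - [0,0,0,0]
    - [0,0,0,0]
    - [0,0,0,0]
  fingers: 0
  squeeze: 50

```text
clock: 3.9
eef_pos: [0.4805, 0.3659, 0.0217]
eef_rot: [0.733, 0.68, 0.0, -0.0]
ft_force: [-0.8, -0.7, 7.4]
width: 0.0133
grasp_force: 49.8
```

Gripped at 13.3 mm. Lifting now.

Request:
drive_tool:
  commands:
    - [0,0,-0.5,0]
    - [0,0,-1,0]
    - [0,0,-1.5,0]
    - [0,0,-2,0]
    - [0,0,-2,0]
    - [0,0,-2,0]
    - [0,0,-2,0]
    - [0,0,-1.5,0]
    - [0,0,-0.5,0]
    - [0,0,0,0]

```text
clock: 4.73
eef_pos: [0.4808, 0.3662, 0.1529]
eef_rot: [0.733, 0.68, 0.001, -0.0]
ft_force: [0.6, 0.4, -1.3]
width: 0.0132
grasp_force: 48.7
```

Run:
```python
from h import *
p,im=shot("wrist","w2"); p2,im2=shot("side","s2")
cv2.imwrite("pics/c2.png",cv2.resize(np.hstack([im,im2]),(800,300)))
go([.4735,-.2855],.15,4.7)
```

```text
shift cm [-64.97   4.25   0.11] yaw -4.31 turn -9.005249027754815 tcp [0.4799 0.3656 0.1509] t 4.8333 F [-0.3  0.1 -1.5] w 0.013
```

View pics/c2.png

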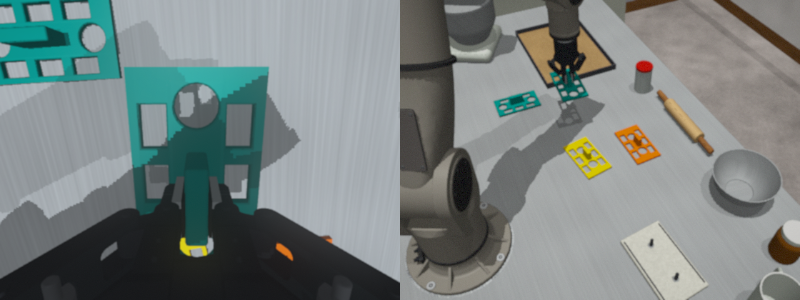

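The stencil hangs level in the grip, and orange and yellow are untouched. Next I turn it by −9° and carry it over to the board.

Request:
drive_tool:
  commands:
    - [0,0,0,-4.5]
    - [0,0,0,-4.5]
    - [-1,-0.1,0,0]
    - [-2,-0.2,0,0]
    - [-3,-0.3,0,0]
    - [-3,-0.3,0,0]
    - [-3,-0.3,0,0]
    - [-3,-0.3,0,0]
    - [-3,-0.3,0,0]
    - [-3,-0.3,0,0]

```text
clock: 5.67
eef_pos: [0.4755, 0.1523, 0.1506]
eef_rot: [0.679, 0.734, -0.001, -0.0]
ft_force: [1.3, -0.1, -1.3]
width: 0.0133
grasp_force: 48.7
```

Request:
drive_tool:
  commands:
    - [-3,-0.3,0,0]
    - [-3,-0.3,0,0]
    - [-3,-0.3,0,0]
    - [-3,-0.3,0,0]
    - [-3,-0.3,0,0]
    - [-3,-0.3,0,0]
    - [-3,-0.3,0,0]
    - [-3,-0.2,0,0]
    - [-3,-0.2,0,0]
    - [-3,-0.2,0,0]

```text
clock: 6.5
eef_pos: [0.4728, -0.1483, 0.1507]
eef_rot: [0.679, 0.734, -0.0, -0.0]
ft_force: [1.1, -0.2, -0.2]
width: 0.0131
grasp_force: 48.7
```

Request:
drive_tool:
  commands:
    - [-3,-0.2,0,0]
    - [-3,-0.3,0,0]
    - [-3,-0.3,0,0]
    - [-2,-0.2,0,0]
    - [-1.5,-0.1,0,0]
    - [-1,0,0,0]
    - [-0.3,0,0,0]
    - [0,0,0,0]
    - [0,0,0,0]

```text
clock: 7.25
eef_pos: [0.4742, -0.2841, 0.151]
eef_rot: [0.678, 0.735, -0.0, -0.0]
ft_force: [-0.9, -0.2, -1.8]
width: 0.0131
grasp_force: 48.7
```

Run:
```python
from h import *
p,im=shot("wrist","w3"); p2,im2=shot("top","t3")
cv2.imwrite("pics/c3.png",cv2.resize(np.hstack([im,cv2.resize(im2[115:280,360:580],(560,420))]),(800,300)))
go([.4735,-.2855],.15,4.7); print(manip.state()["joint_pos"].round(2))
```

```text
shift cm [-0.16 -0.12  0.12] yaw 4.74 turn 0.03740735143412621 tcp [ 0.4745 -0.2838  0.1512] t 7.35 F [ 0.4 -0.4 -1.4] w 0.013
[-0.08  0.38  0.63  1.99 -0.3   0.86  0.79]
```

View pics/c3.png

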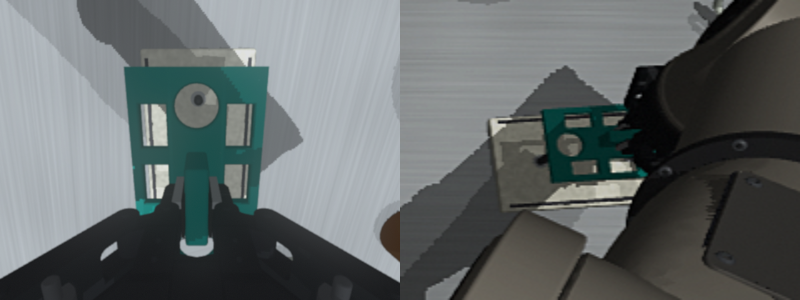

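The wrist view shows the far hole at about (276,147) at full size, with its pin visible inside at about (277,138). I'll measure both.

```bash
cat > f.py <<'E'
from h import *; from m import teal
import sys
def fit(im,p,seed):
    s=manip.state(); zt=s["eef_pos"][2]-.021+.008
    m=teal(im); cs,_=cv2.findContours(m,cv2.RETR_CCOMP,cv2.CHAIN_APPROX_NONE)
    c=min((c for c in cs if 500<cv2.contourArea(c)<12000),key=lambda c:np.linalg.norm(c.reshape(-1,2).mean(0)-seed))
    h=ray(p,c.reshape(-1,2),zt)[:,:2]; cc,r=cv2.minEnclosingCircle(h.astype(np.float32)); print("hole",np.round(cc,4),"r",round(r,4),"px",c.reshape(-1,2).mean(0).round(1),"zt",round(zt,4))
    k=np.zeros_like(m); cv2.drawContours(k,[c],-1,255,-1); k=cv2.erode(k,np.ones((7,7)))
    g=cv2.cvtColor(im,cv2.COLOR_BGR2GRAY); d=((g<70)&(k>0)).astype(np.uint8)
    n,l,st,ce=cv2.connectedComponentsWithStats(d); i=1+np.argmax(st[1:,4]); print("dark",st[i],ce[i].round(1))
    ys,xs=np.where(l==i); pts=np.c_[xs,ys]
    return pts
p=P("wrist"); im=cv2.imread("pics/w3.png"); pts=fit(im,p,(276,147))
for z in(.05,.032,.015): print(z,ray(p,pts.mean(0),z).round(4))
x=im[80:220,180:370]; cv2.imwrite("pics/c4.png",cv2.resize(x,(760,560),interpolation=cv2.INTER_CUBIC))
E
python3 f.py
```

```text
hole [ 0.4711 -0.2278] r 0.0153 px [274.8 147.5] zt 0.1382
dark [272 133  12  15 140] [277.4 139.8]
0.05 [[ 0.4731 -0.23    0.05  ]]
0.032 [[ 0.4734 -0.2313  0.032 ]]
0.015 [[ 0.4736 -0.2325  0.015 ]]
```

View pics/c4.png

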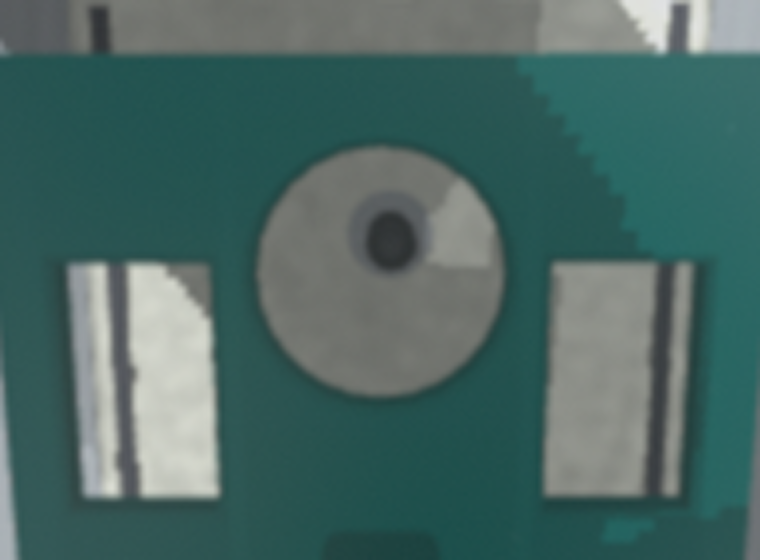

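Through the hole centred at (275,147) the pin shows at (277,140), and both dark board lines are visible. I'll use the lines for the board's yaw.

Run:
```python
from h import *
s=np.array([[99,8],[130,490],[681,5],[653,490]])/4+[180,80]
P_=P("wrist"); r=ray(P_,s,.015)[:,:2]; print(r.round(4))
for i in(0,2): d=r[i]-r[i+1]; print(np.degrees(np.arctan2(*d[::-1])))
go([.4735,-.2855],.1,4.7)
```

```text
[[ 0.4116 -0.192 ]
 [ 0.4206 -0.292 ]
 [ 0.528  -0.1817]
 [ 0.5368 -0.2823]]
95.16999077506827
95.02090900307621
shift cm [-0.17 -0.12  5.12] yaw 4.74 turn 0.03740735143412621 tcp [ 0.4745 -0.2838  0.1512] t 7.35 F [ 0.4 -0.4 -1.4] w 0.013
```

The board's yaw is 95.1°. I shift by (−0.35, +0.25) cm and −0.4°, go down to 10 mm above the pin tips, and check again.

Request:
drive_tool:
  commands:
    - [-0.35,0.25,0,-0.4]
    - [0,0,1,0]
    - [0,0,1.5,0]
    - [0,0,1.5,0]
    - [0,0,1.5,0]
    - [0,0,1,0]
    - [0,0,0.5,0]
    - [0,0,0,0]
    - [0,0,0,0]

```text
clock: 8.1
eef_pos: [0.4772, -0.2884, 0.0814]
eef_rot: [0.675, 0.738, -0.0, -0.0]
ft_force: [0.0, 0.5, -1.9]
width: 0.0135
grasp_force: 48.8
```

```bash
sed -i '/^p=P/,$d' f.py
python3 - <<'E'
from f import *
p,im=shot("wrist","w5"); pts=fit(im,p,(276,147))
for z in(.05,.032,.015): print(z,ray(p,pts.mean(0),z).round(4))
p2,im2=shot("side","s5")
a=im[60:230,150:400]; b=im2[270:420,280:500]
cv2.imwrite("pics/c5.png",np.hstack([cv2.resize(a,(400,300)),cv2.resize(b,(400,300))]))
go([.477,-.287],.036,5.1)
E
```

```text
hole [ 0.4735 -0.2323] r 0.0152 px [274.8 147.5] zt 0.0688
dark [266 131  17  21 280] [274.1 141.1]
0.05 [[ 0.4729 -0.2304  0.05  ]]
0.032 [[ 0.473  -0.2318  0.032 ]]
0.015 [[ 0.4731 -0.2331  0.015 ]]
shift cm [ 0.15 -0.05  4.6 ] yaw 5.08 turn -0.02192432637680497 tcp [ 0.4776 -0.2885  0.082 ] t 8.2 F [-1.   0.1 -1.1] w 0.0129
```

View pics/c5.png

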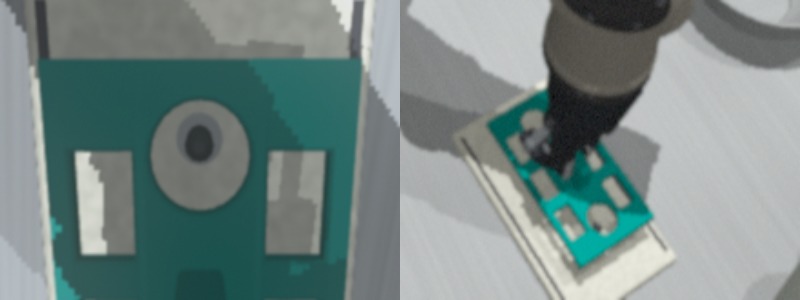

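Hole and pin agree within about 1.5 mm, and the side view shows both pins under their holes. Lowering slowly.

Request:
drive_tool:
  commands:
    - [0.1,0,0.5,0]
    - [0,0,0.5,0]
    - [0,0,0.5,0]
    - [0,0,0.5,0]
    - [0,0,0.5,0]
    - [0,0,0.5,0]
    - [0,0,0.5,0]
    - [0,0,0.5,0]
    - [0,0,0.3,0]
    - [0,0,0,0]

```text
clock: 9.03
eef_pos: [0.4767, -0.2871, 0.0376]
eef_rot: [0.675, 0.738, -0.0, -0.0]
ft_force: [-0.5, 0.5, -1.1]
width: 0.0132
grasp_force: 48.8
```

Request:
drive_tool:
  commands:
    - [0,0,0.1,0]
    - [0,0,0.1,0]
    - [0,0,0.1,0]
    - [0,0,0,0]

```text
clock: 9.37
eef_pos: [0.4773, -0.2873, 0.0367]
eef_rot: [0.675, 0.738, 0.001, 0.0]
ft_force: [-8.5, 5.9, 30.1]
width: 0.0134
grasp_force: 53.1
```

It's seated: TCP is 36.7 mm, which is the 21.7 mm grasp height plus the 15 mm board, and the contact force is 30 N. I ease off, open and retreat.

Request:
drive_tool:
  commands:
    - [0,0,-0.1,0]
    - [0,0,0,0]

```text
clock: 9.53
eef_pos: [0.4774, -0.2873, 0.0368]
eef_rot: [0.675, 0.738, 0.0, 0.0]
ft_force: [0.8, 0.1, -1.4]
width: 0.013
grasp_force: 48.8
```

Request:
drive_tool:
  commands:
    - [0,0,0,0]
    - [0,0,0,0]
    - [0,0,0,0]
    - [0,0,0,0]
    - [0,0,0,0]
    - [0,0,0,0]
    - [0,0,0,0]
    - [0,0,0,0]
    - [0,0,0,0]
    - [0,0,0,0]
  fingers: 100

```text
clock: 10.37
eef_pos: [0.4771, -0.2872, 0.0363]
eef_rot: [0.675, 0.738, -0.0, -0.0]
ft_force: [0.2, -0.0, 0.1]
width: 0.0851
grasp_force: 0.0
```

Request:
drive_tool:
  commands:
    - [0,0,-0.5,0]
    - [0,0,-1,0]
    - [0,0,-2,0]
    - [0,0,-2,0]
    - [0,0,-2,0]
    - [0,0,-2,0]
    - [0,0,-2,0]
    - [0,0,-1,0]
    - [0,0,0,0]
    - [0,0,0,0]

```text
clock: 11.2
eef_pos: [0.4773, -0.287, 0.1617]
eef_rot: [0.675, 0.738, 0.0, 0.0]
ft_force: [-1.0, 0.9, 0.1]
width: 0.0858
grasp_force: 0.0
```

Run:
```python
from h import *; from m import *
p,im=shot("wrist","w6"); p2,im2=shot("side","s6")
for c in cv2.findContours(teal(im),cv2.RETR_EXTERNAL,cv2.CHAIN_APPROX_NONE)[0]:
    if cv2.contourArea(c)>500: print("teal",rect(p,c,.023))
cv2.imwrite("pics/c6.png",np.hstack([cv2.resize(im,(400,300)),cv2.resize(im2[270:420,280:500],(400,300))]))
go([.477,-.287],.1,5.1)
```

```text
teal (array([ 0.4786, -0.2866]), array([0.0895, 0.1591]), np.float32(95.1))
shift cm [-0.02  0.03  6.06] yaw 5.09 turn -0.006256261733497581 tcp [ 0.4767 -0.2868  0.1606] t 11.3 F [-0.  -0.  -0.3] w 0.0856
```

View pics/c6.png

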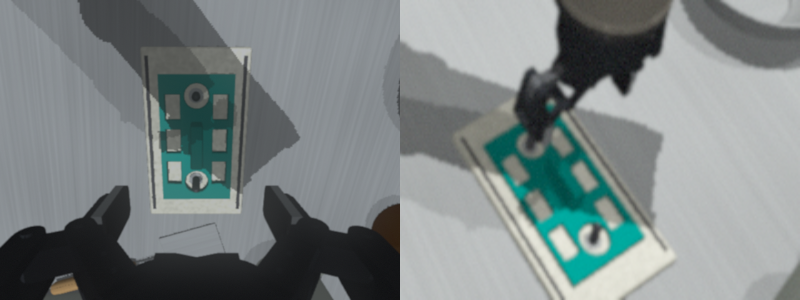

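The stencil lies flat and centred on the board. Pins show through both holes, at (196,97) and (196,181) in the left half of the picture, and the gripper is clear.

```bash
python3 -c "
from workcell import manip; print(manip.sign_off())"
```

```text
the job is handed in; nothing more can be done
None
```

The teal stencil lies flat on the white board with a pin through each round hole; I let go, moved the gripper clear, and handed the job in at about 11 s (the result was not reported back).

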